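# Lock the retaining bar of an inspection fixture with its pin

## Task

Swing the fixture's hinged retaining bar all the way down over the machined part, into the blue fork. Then take the loose lock pin with the red grip from its grey rest and push it through the holes of fork and bar from the side facing the robot, fully home so that its brass collar sits against the fork, and let go. Leave the machined part in its nest and the other things on the bench where they are.

Things in the scene. Friction and masses are not known exactly. Their poses are not given: they have to be found in the camera images.
- fixture: Holding fixture, fixed: steel base 120 x 300 x 16 mm (x, y, z), origin centre of its underside; x roughly away from the robot, y from hinge to fork. Blue fork at y = +105 mm: two upright cheeks, each 8 mm thick (x) and 40 mm wide (y), tops 108 mm above the bench, 14 mm gap between, 30 mm over both. Hinge posts at y = -105 mm, tops 106 mm.
- fork_mouth (a point): Centre of the pin hole on the outer face of the fork cheek nearer the robot, 90 mm above the bench; fixture axes, x = insertion direction. Holes: 13 mm in both cheeks, 2 mm chamfer at the mouth; 14 mm in the bar's 10 mm thick tongue, in line when the bar is fully down.
- bar_hinge (a point): Hinge axis of the aluminium retaining bar, at its middle, between two blue posts (tops 106 mm above the bench), 90 mm above the bench and 210 mm in -y of the fork holes; fixture axes (the bar swings about x).
- bar (a joint): Angle of the retaining bar about its hinge, rad: 0 = fully down (level, in the fork, against its stop), positive = fork end raised. Friction holds it where it is left; starts raised 0.45 to 0.85. A push of about 3 N down at the pad moves it.
- bar_pad (a point): Centre of the top of the yellow press pad (26 x 26 mm) on the bar, 168 mm along the bar from the hinge axis, 16 mm above its centre line; bar axes: y along it, z out of its top. Bar 26 mm wide, 20 mm high, ending 233 mm from the hinge in a tongue 10 mm wide, 30 mm high, hole 210 mm from the hinge.
- lockpin: Loose lock pin, 60 g. Origin on its axis at the collar's front face, x towards the tip. Steel shaft 10 mm in diameter, 0 to +56 mm, last 9 mm tapering to 4 mm; brass collar 22 mm across, -3 to 0; red flat-sided grip -36 to -3 mm, 14 mm wide (y), 22 mm high (z). Starts level in its rest, axis 45 mm above the bench, tip roughly away from the robot.
- lockpin_grip (a point): Middle of the pin's red grip, on the pin's axis, 20 mm behind the collar's front face; axes are the pin's.
- lockpin_tip (a point): End of the pin's shaft, 56 mm in front of the collar's front face, on the axis.
- pin_rest: Grey plastic pin rest, fixed: base 70 x 56 x 10 mm, two uprights 6 mm thick, 44 mm wide and 52 mm high with 14 mm slots open at the top in which the pin's shaft lies; the red grip overhangs freely. Origin on the bench below the pin's collar face, x along the pin; uprights at x = 6 and 44 mm.
- workpiece: The machined part in the fixture's nest under the bar, loose: 68 x 68 x 26 mm block with a 52 mm round boss, 56 mm high in all; origin centre of its underside, 16 mm above the bench. Stays where it is.
- sample_tray: Blue open tray with metal samples, fixed, 100 x 70 x 35 mm, origin centre of underside. Bystander; its place may be swapped with the pin rest's.
- test_block: Bystander: loose steel disc, 60 mm across, 14 mm high, origin centre of underside.
- bearing: Bystander: loose dark steel ring, 52 mm across, 16 mm high, origin centre of underside.
- oil_bottle: Bystander: loose yellow bottle, 40 mm across, 100 mm high, origin centre of underside.
- screwdriver: Bystander: loose screwdriver lying on the bench, handle to its -x.
- caliper: Bystander: loose calliper lying flat, 170 mm long (y), 13 mm high, origin centre of its beam's underside.
Things that resemble listed ones, but are neither listed nor needed, are in the scene too. What is shaped like the lockpin but pink or purple is not meant.

How it is judged:
On the way:
1. the retaining bar is fully down in the fork (value of joint bar below 0.04 rad), for 0.2 s.
At the end, for the whole second after the job is handed in: Bar fully down (within 0.04 rad); lock pin released, at rest, through both fork cheeks and the bar, collar at the near cheek (within 5 mm), in line with the holes (within 4 mm, 0.13 rad); machined part within 15 mm of its start, other loose things within 40 mm (value of joint bar below 0.04 rad and x of lockpin in the frame of fork_mouth between -0.005 and 0.004 m and y of lockpin in the frame of fork_mouth between -0.004 and 0.004 m and z of lockpin in the frame of fork_mouth between -0.004 and 0.004 m and angle between the x axis of lockpin and the x axis of fork_mouth, either way round below 0.13 rad and x of lockpin_tip in the frame of fork_mouth above 0.045 m and linear speed of lockpin below 0.02 m/s and distance of workpiece from where it was at the start of the episode below 0.015 m); the robot touches nothing.
It fails at once if a bystander on the bench is moved more than 40 mm (distance of any of test_block, bearing, oil_bottle, screwdriver, caliper from where it was at the start of the episode above 0.04 m).
It fails at once if the machined part is pushed out of its nest (moved more than 15 mm) (distance of workpiece from where it was at the start of the episode above 0.015 m).
It also fails if it takes over 58 s, if anything falls off the work surface, if the arm or the gripper's body presses on something with over 40 N, if the wrist force passes 120 N, or if a joint passes its speed limit or range.

## Robot

A 6-joint arm with a two-finger parallel gripper is mounted at the origin on the work surface. World frame = base frame: x ahead of the robot, y to its left, z up, the work surface at z = 0. Lengths are in m, angles in rad, forces in N, time in s.
With the tool pointing down it reaches from about 0.375 to 0.925 m from the base axis. Payload 5.7 kg.
Tool frame: the origin (TCP) lies midway between the tips of the shut fingers; the grasp point (between the pads) lies 19 mm behind it; z points along the fingers, y is the direction in which the jaws open and shut (so a half turn about z gives the same grasp; the last joint's range is limited). The gripper opens to 85 mm and grips with 20 to 120 N. Pads are 22 mm wide; open, the fingers measure 114 mm over their backs; the gripper's body (76 mm by 85 mm) begins 54 mm behind the grasp point. The pads swing forward as they close: fully open they stand 13 mm farther back than shut.
Start: joints at [1.178, 0.359, 1.51, -0, 1.272, -0.115], TCP at [0.165, 0.577, 0.231] pointing down, gripper open.
Joint ranges: [-2.97, 2.97], [-1.01, 2.36], [0.21, 2.38], [-0.96, 4.11], [0.2, 2.71], [-2.98, 2.98]. Speed limits (rad/s): [2.39, 2.39, 3.14, 3.14, 3.14, 3.14].

## Interface

Orientations are given as a rotation vector (axis times angle).
In Python, from station import sensors, viewer, order gives the robot as it stands. The module is installed in compiled form; this text tells all that it offers.
- The arm moves only by the shell command python3 -m handwheel 'ROWS' [FORCE]. ROWS is JSON, a list of rows, each a list of 7 numbers: the shift along the tool's x, y, z in m, then the turn, a rotation vector about the tool's x, y, z in degrees, then the closure in counts, from 0 (fully open) to 255 (shut). A call has 1 to 12 rows; each row is the pose to reach, as a shift and turn from the pose commanded when the call began, along the tool's axes at that moment; what a row does not reach only later rows make up. A row lasts 1/8 s, in which the tool goes at most 62.5 mm and 10.7 degrees, less where a joint would pass 70% of its speed; a pose out of reach is approached as far as the arm can. A call with a gripper value outside its range is refused whole. The fingers move at their own pace and stop on an object; FORCE is the grip in N (left out, the last holds). Time passes only in rows, so rows that repeat a pose let the fingers close. It gives the time, the measured TCP pose, the force and the opening at its end, in the units of the state.
- sensors.state(): the state, without advancing time (a new reading comes with each control period).
- viewer.capture(name): name is "scene" or "top" or "wrist"; returns a dict with "img" (384x512x3 uint8, red, green, blue), "depth" (384x512 float32, m along the optical axis (not along the pixel's ray), 0 where there is no reading), "fov_y" (degrees; the focal length in pixels is half the picture's height over the tangent of half this angle, whatever the lens; pixels are square), "cx", "cy" (the principal point, pixels), "R" (3x3) and "t" (3): a world point X has camera coordinates R X + t. Camera axes: x right, y down, z forward; pixel columns grow to the right and rows downward; lengths in m; the calibration is good to about 2 mm. A picture is of the moment at which its call begins.
- order.hand_in(): hands the job in, once; it reports no verdict.
The state is a dict: "t": time; "joint_pos": joint angles; "qd": joint speeds; "joint_efforts": joint torques, N m; "tcp_pos": TCP position; "ee_rot": TCP orientation; "wrist_force": force on the tool from outside, world axes, zero at the start; "torque": the same for the moment, N m; "opening": finger opening in m.
Only numpy, scipy, OpenCV 4.12 (cv2) and the standard library are available. Lean on these libraries where they do the work, as an engineer would, in place of code of your own. Each camera call takes 0.05 s, during which the arm holds its last target. There are 200 camera calls.

## Working session

There is one attempt and no reset: what is moved stays moved. The work goes in short steps, Python scripts to look and compute and a shell command to move; the robot and the scene stay as the last step left them, time stands still between calls to the robot, and variables do not carry over. Pictures are saved under pics/ and viewed, about 8 in all and at most 12, crops included, and the job is handed in when it is done.

```bash
mkdir -p pics; cat > h.py <<'E'
import numpy as np,cv2
from scipy.spatial.transform import Rotation as Rn
from station import sensors,viewer,order
def cap(n,save=None):
    c=viewer.capture(n); 
    if save: cv2.imwrite('pics/'+save,c['img'][:,:,::-1])
    return c
def pts(c):
    f=192/np.tan(np.radians(c['fov_y'])/2); R=np.array(c['R']);t=np.array(c['t'])
    v,u=np.mgrid[:384,:512]; d=c['depth']
    P=np.stack([(u-c['cx'])/f*d,(v-c['cy'])/f*d,d],-1)
    return (P-t)@R
def ray(c,u,v,z):
    f=192/np.tan(np.radians(c['fov_y'])/2); R=np.array(c['R']);t=np.array(c['t'])
    o=-R.T@t; r=R.T@np.array([(u-c['cx'])/f,(v-c['cy'])/f,1]); return o+r*(z-o[2])/r[2]
def rel(p,R):
    "shift & turn deg from present tool pose to pose p,R"
    s=sensors.state(); R0=Rn.from_rotvec(s['ee_rot'])
    return (R0.inv().apply(np.array(p)-s['tcp_pos'])).round(4),np.degrees((R0.inv()*Rn.from_matrix(R)).as_rotvec()).round(2)
E
python3 - <<'E'
from h import *
import pickle
s=sensors.state();print(s['t'],s['tcp_pos'],s['ee_rot'])
a=cap('scene');b=cap('top')
pickle.dump((a,b),open('i.pkl','wb'))
for c in(a,b):print(c['fov_y'],c['cx'],c['cy'],-np.array(c['R']).T@c['t'])
cv2.imwrite('pics/a.png',np.hstack([a['img'],b['img']])[:,:,::-1][:, :] if 0 else np.vstack([a['img'],b['img']])[:,:,::-1].copy()[:384])
cv2.imwrite('pics/b.png',b['img'][:,:,::-1])
E
```

```text
0.0 [0.16429036 0.5763649  0.23043967] [-4.34862659e-01 -3.11091452e+00  2.83938757e-03]
51.80555715072887 261.14873985206077 190.32605007858163 [ 1.22883515 -0.30275828  0.58382153]
51.60174924685628 256.42377778121875 188.53994590660426 [ 0.4029397  -0.00576018  0.96745263]
```

View pics/a.png

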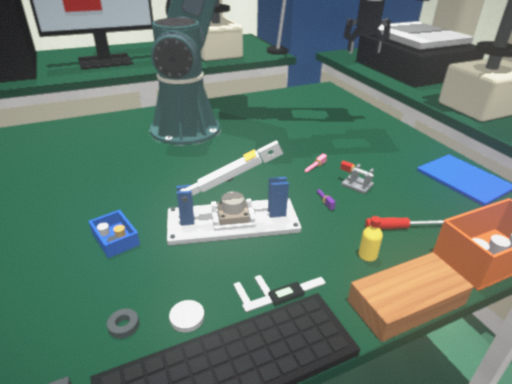

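View pics/b.png

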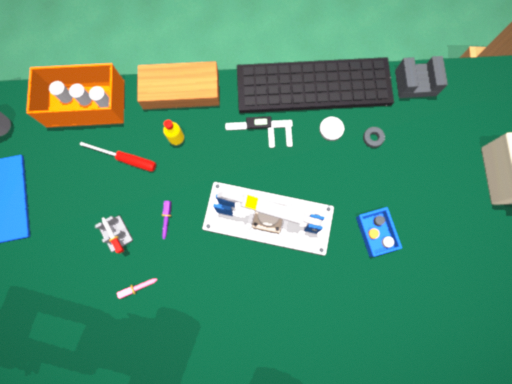

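The scene shows the raised bar with a yellow pad and the fork at about (278,195). In the top view the fork is at about (225,207), the hinge at (313,227), the fixture plate corners at about (217,186), (333,202), (327,252), (205,229). The red grip in its rest is at about (115,243), and the pink and purple decoys are apart from it.

```bash
python3 - <<'E'
from h import *
import pickle
a,b=pickle.load(open('i.pkl','rb'))
# plate
P=pts(b);hsv=cv2.cvtColor(b['img'],cv2.COLOR_RGB2HSV)
z=P[...,2];print('depth ok',(b['depth']>0).mean())
m=((abs(z-.016)<.006)&(hsv[...,1]<90)&(hsv[...,2]>120)).astype(np.uint8)
m[:, :195]=0;m[:,345:]=0;m[:175]=0;m[260:]=0
q=np.argwhere(m)[:,::-1].astype(np.float32);r=cv2.minAreaRect(q)
W=np.array([ray(b,u,v,.016) for u,v in cv2.boxPoints(r)]);print(r,W.round(4),np.linalg.norm(np.diff(W,axis=0),axis=1))
print('centre',W.mean(0))
def rep(n,m,P):
    k,l,st,ce=cv2.connectedComponentsWithStats(m.astype(np.uint8))
    for i in range(1,k):
        if st[i,4]>12:
            p=P[(l==i)&(P[...,2]>-.02)]
            print(n,st[i],ce[i].round(1),np.median(p,0).round(4),p[:,2].max().round(3) if len(p) else '')
for n,c in(('scene',a),('top',b)):
    h=cv2.cvtColor(c['img'],cv2.COLOR_RGB2HSV);P=pts(c)
    H,S,V=h[...,0],h[...,1],h[...,2]
    rep(n+' red',((H<6)|(H>174))&(S>190)&(V>110),P)
    rep(n+' yel',(H>22)&(H<34)&(S>150)&(V>120),P)
b4=cv2.resize(b['img'][205:260,90:140],None,fx=8,fy=8,interpolation=2)
b5=cv2.resize(b['img'][175:255,200:245],None,fx=5.5,fy=5.5,interpolation=2)
a4=cv2.resize(a['img'][140:230,255:385],None,fx=3,fy=3,interpolation=2)
H=440;cv2.imwrite('pics/c.png',np.hstack([b4,b5[:440]])[:,:,::-1]);cv2.imwrite('pics/c2.png',a4[:,:,::-1])
E
```

```text
depth ok 0.9961751302083334
((268.5806884765625, 217.9126434326172), (125.18712615966797, 49.52009582519531), 11.768288612365723) [[ 0.52    0.1209  0.016 ]
 [ 0.6383  0.093   0.016 ]
 [ 0.5583 -0.2022  0.016 ]
 [ 0.4438 -0.1672  0.016 ]] [0.12154558 0.30594526 0.11976755]
centre [ 0.54010096 -0.03887958  0.016     ]
top red [165 121   7   8  44] [168.1 124.1] [0.7589 0.1829 0.1   ] 0.103
top red [116 151  39  20 368] [135.3 160.8] [0.698  0.2803 0.0237] 0.967
top red [116 239   7  14  26] [119.2 246.5] [0.4844 0.3056 0.0549] 0.059
top yel [102  87   9   6  32] [106.8  88.6] [0.9055 0.3629 0.0058] 0.09
top yel [ 50  95  35  16 244] [ 62.9 105.3] [0.8629 0.4775 0.0062] 0.967
top yel [ 88 102  10   7  39] [ 93.1 106.1] [0.8576 0.3957 0.0063] 0.092
top yel [163 122  21  23 287] [174.  134.3] [0.7489 0.1764 0.0603] 0.967
top yel [246 196  12  13 116] [251.1 201.9] [ 0.5498 -0.0006  0.1801] 0.187
```

View pics/c.png

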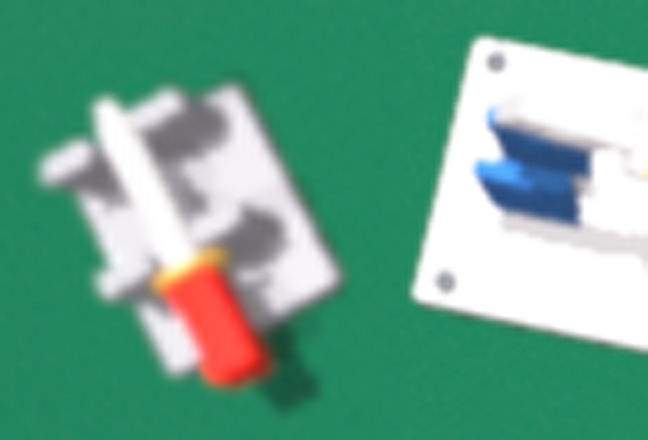

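The close-up confirms the pin axis: collar at about top pixel (113.8,238.4), tip at about (103.1,217.5). The fork and the bar's tongue sit beside it. I'll go above the bar pad and look from the wrist.

```bash
python3 -m handwheel '[[-0.528,-0.449,-0.02,0,0,0,255],[-0.528,-0.449,-0.02,0,0,0,255],[-0.528,-0.449,-0.02,0,0,0,255],[-0.528,-0.449,-0.02,0,0,0,255],[-0.528,-0.449,-0.02,0,0,0,255],[-0.528,-0.449,-0.02,0,0,0,255],[-0.528,-0.449,-0.02,0,0,0,255],[-0.528,-0.449,-0.02,0,0,0,255],[-0.528,-0.449,-0.02,0,0,0,255],[-0.528,-0.449,-0.02,0,0,0,255],[-0.528,-0.449,-0.02,0,0,0,255],[-0.528,-0.449,-0.02,0,0,0,255]]'
python3 - <<'E'
from h import *
import pickle
a,b=pickle.load(open('i.pkl','rb'))
C=ray(b,113.75,238.4,.045);T=ray(b,103.1,217.5,.045);print(C,T,np.linalg.norm(T-C),np.degrees(np.arctan2(*(T-C)[1::-1])))
w=cap('wrist','d.png');pickle.dump(w,open('w.pkl','wb'))
print(-w['R'].T@w['t'],w['R'][2]);h=cv2.cvtColor(w['img'],cv2.COLOR_RGB2HSV);P=pts(w)
m=(h[...,0]>22)&(h[...,0]<34)&(h[...,1]>150)&(h[...,2]>120);print(m.sum(),np.median(P[m],0),P[m].min(0),P[m].max(0))
print(rel([.5498,0,.2],np.eye(3))[0])
E
```

```text
t: 1.6
tcp_pos: [0.5515, -0.0033, 0.2511]
ee_rot: [0.441, 3.109, -0.002]
wrist_force: [-1.2, 0.3, 0.1]
opening: 0.0002
[0.50669261 0.32234697 0.045     ] [0.55699539 0.34844062 0.045     ] 0.05666787547845689 27.417194491640473
[0.48676375 0.01491026 0.39372967] [ 0.25636677 -0.07608032 -0.96358075]
2918 [0.74283864 0.16419143 0.06844209] [ 0.47896133 -0.29795082 -0.00123322] [0.81132701 0.23640438 0.39372967]
[0.001  0.0017 0.0508]
```

View pics/d.png

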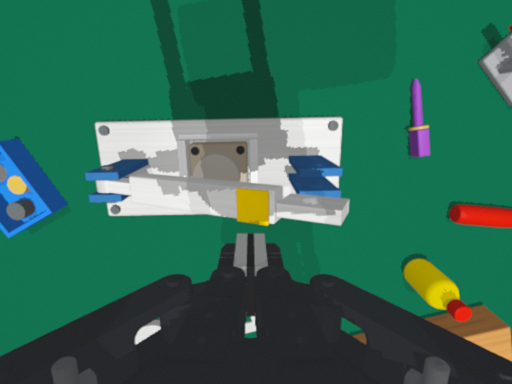

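The wrist view shows the plate (95–342, 118–218), the fork cheeks at about (315,163) and (315,185), the hinge posts at left, and the bar with its yellow pad at (253,206) just ahead of the fingers. I'll measure the plate, fork tops and pad from this view.

```bash
python3 - <<'E'
from h import *
import pickle
w=pickle.load(open('w.pkl','rb'));P=pts(w);h=cv2.cvtColor(w['img'],cv2.COLOR_RGB2HSV);z=P[...,2]
m=(h[...,0]>22)&(h[...,0]<34)&(h[...,1]>150)&(h[...,2]>90);m[:180]=0;m[240:]=0;m[:,:225]=0;m[:,290:]=0
print('pad',m.sum(),np.median(P[m],0),z[m].min(),z[m].max())
m=(abs(z-.016)<.005)&(h[...,1]<70)&(h[...,2]>130);m[230:]=0;m[:,360:]=0;m[:,:80]=0
k,l,st,ce=cv2.connectedComponentsWithStats(m.astype(np.uint8))
m=cv2.morphologyEx(m.astype(np.uint8),cv2.MORPH_OPEN,np.ones((3,3)))
Q=P[m>0][:,:2].astype(np.float32);r=cv2.minAreaRect(Q*1000);print('plate',r,cv2.boxPoints(r))
bl=(h[...,0]>100)&(h[...,0]<125)&(h[...,1]>120);bl[235:]=0;bl[:,:80]=0;bl[:,360:]=0
for n,lo in(('fork',255),('hinge',0)):
    mm=bl&(z>(.104 if n=='fork' else .102))&(z<.112);mm[:,:lo]=0
    if lo==0:mm[:,200:]=0
    Q=P[mm][:,:2].astype(np.float32)*1000
    print(n,len(Q),Q.mean(0),np.median(z[mm]))
    k,l,st,ce=cv2.connectedComponentsWithStats(mm.astype(np.uint8))
    for i in range(1,k):
        if st[i,4]>25: q=P[l==i][:,:2].astype(np.float32)*1000;r=cv2.minAreaRect(q);print(st[i],np.round(r[0],1),np.round(r[1],1),r[2],np.median(z[l==i]))
E
```

```text
pad 1076 [ 0.55067658 -0.00209845  0.17951209] 0.16893785761625546 0.39372966807886933
plate ((541.6021728515625, -40.59759521484375), (299.4139404296875, 119.84638214111328), 74.96228790283203) [[ 444.88882 -169.63052]
 [ 560.63116 -200.72525]
 [ 638.31555   88.43533]
 [ 522.5732   119.53006]]
fork 585 [565.30505  62.06144] 0.10806564286120421
[299 168  43  10 361] [558.   63.1] [39.4  8.4] 75.19915771484375 0.10806849331757759
[299 190  42   8 224] [577.   58.4] [40.3  6.4] 70.12138366699219 0.10804908057158069
hinge 525 [ 513.2528  -141.13719] 0.10621843964415496
[ 85 172  36   9 270] [ 503.3 -138.8] [32.5  7.4] 75.30188751220703 0.10610764440215542
[ 89 194  35   8 255] [ 524.3 -144.2] [31.4  7.1] 74.40484619140625 0.10626195172282207
```

Plate size (299×120 mm), fork-top height (108 mm) and 15° yaw all agree. The fork mouth works out to (0.5543, 0.0647, 0.09). Next I push the bar down along its arc.

```bash
python3 -m handwheel '[[0,0,0.05,0,0,0,255],[0,0.001,0.068,0,0,0,255],[0,0.005,0.08,0,0,0,255],[0,0.012,0.094,0,0,0,255],[0,0.017,0.108,0,0,0,255],[0,0.021,0.122,0,0,0,255],[0,0.0235,0.134,0,0,0,255],[0,0.0245,0.142,0,0,0,255],[0,0.0245,0.1455,0,0,0,255],[0,0.0245,0.1465,0,0,0,255],[0,0.0245,0.1465,0,0,0,255]]'
```

```text
t: 3.02
tcp_pos: [0.5561, 0.0241, 0.106]
ee_rot: [0.435, 3.111, 0.001]
wrist_force: [-3.8, 3.4, 10.7]
opening: -0.0001
```

```bash
python3 -m handwheel '[[0,0,0.0015,0,0,0,255],[0,0,0.0015,0,0,0,255],[0,0,-0.05,0,0,0,255],[0.02,0.04,-0.085,0,0,-10,200],[0.1405,0.2616,-0.085,0,0,-42.4,120],[0.1405,0.2616,-0.085,0,0,-42.4,120],[0.1405,0.2616,-0.085,0,0,-42.4,120],[0.1405,0.2616,-0.085,0,0,-42.4,120],[0.1405,0.2616,-0.085,0,0,-42.4,120],[0.1405,0.2616,-0.085,0,0,-42.4,120],[0.1405,0.2616,-0.085,0,0,-42.4,120]]'
python3 - <<'E'
from h import *
import pickle
w=cap('wrist');b=cap('top');pickle.dump((w,b),open('w2.pkl','wb'))
cv2.imwrite('pics/e.png',w['img'][:,:,::-1])
P=pts(w);h=cv2.cvtColor(w['img'],cv2.COLOR_RGB2HSV);z=P[...,2]
m=((h[...,0]<6)|(h[...,0]>174))&(h[...,1]>170)&(h[...,2]>90)&(z>.05)&(z<.062)
q=P[m][:,:2].astype(np.float32)*1000
r=cv2.minAreaRect(q);print('red top',len(q),r,np.median(z[m]))
P=pts(b);h=cv2.cvtColor(b['img'],cv2.COLOR_RGB2HSV);m=(h[...,0]>22)&(h[...,0]<34)&(h[...,1]>150)&(h[...,2]>120)
m[:185]=0;m[225:]=0;m[:,:215]=0;m[:,290:]=0;print('pad',m.sum(),np.median(P[m],0))
E
```

```text
t: 4.4
tcp_pos: [0.493, 0.3125, 0.1897]
ee_rot: [0.717, -3.059, 0.001]
wrist_force: [-0.0, 0.5, 0.0]
opening: 0.0456
red top 492 ((490.2684020996094, 311.41864013671875), (31.244544982910156, 14.261594772338867), 26.74263572692871) 0.05586593802862212
pad 100 [0.55561305 0.02228301 0.10619763]
```

View pics/e.png

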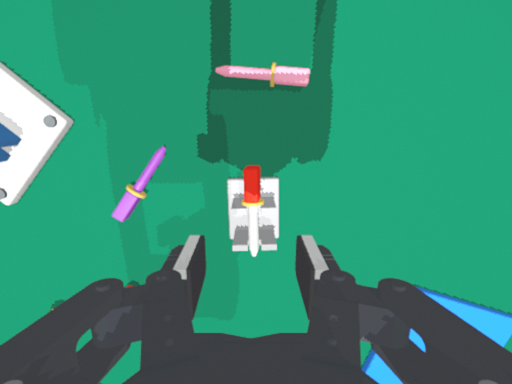

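Bar down: the pad now measures 106.2 mm high, as expected. In the wrist view the red grip is at (252,183), centred between the fingers, and the pink and purple decoys are clear of it. Grasping now.

```bash
python3 -m handwheel '[[0.003,0,0.06,0,0,0,120],[0.003,0,0.12,0,0,0,120],[0.003,0,0.15,0,0,0,120],[0.003,0,0.163,0,0,0,120],[0.003,0,0.163,0,0,0,120],[0.003,0,0.163,0,0,0,255],[0.003,0,0.163,0,0,0,255],[0.003,0,0.163,0,0,0,255],[0.003,0,0.163,0,0,0,255],[0.003,0,0.163,0,0,0,255]]' 60
```

```text
t: 5.75
tcp_pos: [0.491, 0.3133, 0.0281]
ee_rot: [-0.719, 3.055, 0.001]
wrist_force: [0.5, -0.6, 6.3]
opening: 0.0127
```

```bash
python3 -m handwheel '[[0,0,-0.015,0,0,0,255],[0,0,-0.05,0,0,0,255],[0,0,-0.1,0,0,0,255],[0.126,-0.188,-0.1,0,0,41.5,255],[0.126,-0.188,-0.1,0,0,41.5,255],[0.126,-0.188,-0.1,0,0,41.5,255],[0.126,-0.188,-0.1,0,0,41.5,255],[0.126,-0.188,-0.1,0,0,41.5,255],[0.126,-0.188,-0.09,0,0,41.5,255],[0.126,-0.188,-0.08,0,0,41.5,255],[0.126,-0.188,-0.08,0,0,41.5,255]]'
python3 - <<'E'
from h import *
import pickle
w=cap('wrist');a=cap('scene');b=cap('top');pickle.dump((w,a,b),open('w3.pkl','wb'))
cv2.imwrite('pics/f.png',w['img'][:,:,::-1])
P=pts(w);h=cv2.cvtColor(w['img'],cv2.COLOR_RGB2HSV);z=P[...,2]
m=(h[...,0]>15)&(h[...,0]<32)&(h[...,1]>110)&(h[...,2]>90)&(z>.1)&(z<.15);q=P[m];print('brass',m.sum(),np.median(q,0) if len(q) else '',q.max(0))
# steel shaft: whitish at z .1-.14
s=(h[...,1]<70)&(z>.112)&(z<.14)&(P[...,0]>.46)&(P[...,0]<.56);s[230:]=0
q=P[s];print('shaft',s.sum());
if s.sum():
    c=q.mean(0);v=np.linalg.svd(q-c,full_matrices=0)[2][0];print(c,v,np.degrees(np.arctan2(v[1],v[0])),q[np.argmax(q[:,0])],q[np.argmin(q[:,0])],np.argwhere(s).min(0),np.argwhere(s).max(0))
E
```

```text
t: 7.12
tcp_pos: [0.4599, 0.0892, 0.1056]
ee_rot: [-0.407, -3.112, 0.001]
wrist_force: [0.1, 0.8, -1.3]
opening: 0.0133
brass 198 [0.47685557 0.08388001 0.13230907] [0.48077488 0.0908231  0.14288998]
shaft 0
```

View pics/f.png

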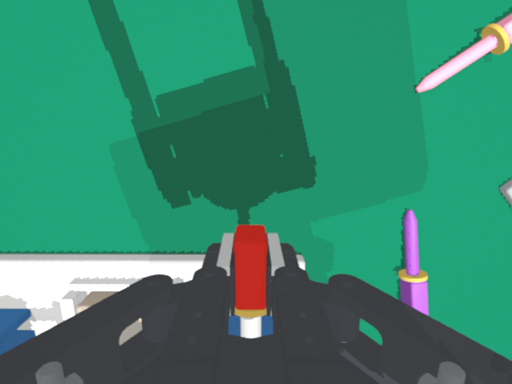

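The pin is held upright between the pads, grip at (250,265), collar just in front. The shaft is hidden from the wrist, so I'll use the red top and the other two cameras to check height and tilt.

```bash
python3 - <<'E'
from h import *
import pickle
w,a,b=pickle.load(open('w3.pkl','rb'))
P=pts(w);h=cv2.cvtColor(w['img'],cv2.COLOR_RGB2HSV);z=P[...,2]
m=((h[...,0]<6)|(h[...,0]>174))&(h[...,1]>170)&(h[...,2]>90)&(z>.08)&(z<.16)&(np.mgrid[:384,:512][0]>215)
ys=np.argwhere(m)[:,0]
fx=np.array([.9659,-.2588,0]);o=np.array([.4599,.0892,0])
for v in range(ys.min(),ys.max(),6):
    q=np.median(P[v][m[v]],0);print(v,m[v].sum(),q.round(4),'along',((q-o)@fx).round(4))
mouth=np.array([.5543,.0647,.09])
def proj(c,X):
    f=192/np.tan(np.radians(c['fov_y'])/2);k=c['R']@X+c['t'];return f*k[0]/k[2]+c['cx'],f*k[1]/k[2]+c['cy']
o[2]=.1225
for c in(a,b):print(proj(c,mouth),proj(c,o+fx*.0195),proj(c,o+fx*.0755))
u,v=map(int,proj(a,o+fx*.06));A=cv2.resize(a['img'][v-30:v+30,u-45:u+35],None,fx=6,fy=6,interpolation=2)
u,v=map(int,proj(b,o+fx*.06));B=cv2.resize(b['img'][v-30:v+30,u-25:u+25],None,fx=6,fy=6,interpolation=2)
print(proj(a,o+fx*.06),(u,v))
cv2.imwrite('pics/g.png',np.hstack([A,B])[:,:,::-1])
E
```

```text
225 11 [0.4433 0.0901 0.1136] along -0.0163
231 28 [0.4439 0.0923 0.1213] along -0.0163
237 31 [0.444  0.0924 0.1279] along -0.0162
243 33 [0.4447 0.0923 0.1325] along -0.0155
249 33 [0.4469 0.0917 0.1331] along -0.0133
255 31 [0.4499 0.0911 0.1332] along -0.0102
261 31 [0.4522 0.0903 0.1332] along -0.0077
267 31 [0.4547 0.0897 0.1332] along -0.0051
273 31 [0.4575 0.089  0.133 ] along -0.0023
279 31 [0.4604 0.0883 0.1332] along 0.0008
285 31 [0.4631 0.0873 0.1334] along 0.0036
291 30 [0.4662 0.0868 0.133 ] along 0.0067
297 30 [0.4689 0.0862 0.1331] along 0.0095
303 31 [0.4714 0.0852 0.1333] along 0.0122
(np.float64(277.34149980032157), np.float64(183.35672373945403)) (np.float64(270.9448262415503), np.float64(154.80799191870963)) (np.float64(275.65576955394977), np.float64(166.41645238626927))
(np.float64(222.46383056050018), np.float64(208.9285890792536)) (np.float64(213.22442070559833), np.float64(242.08245440547344)) (np.float64(219.20240202889732), np.float64(216.40901225934527))
(np.float64(274.30525433579845), np.float64(163.0885833203259)) (217, 223)
```

View pics/g.png

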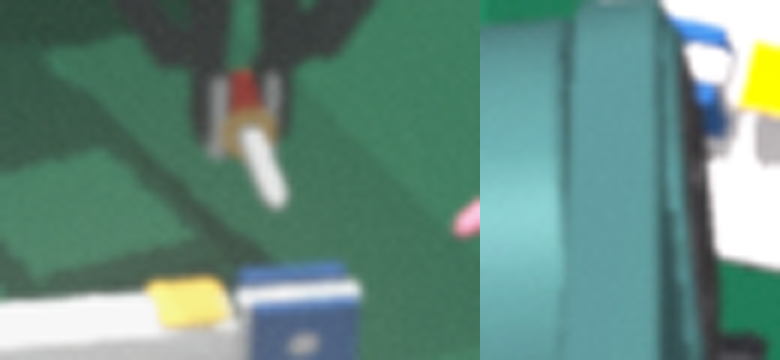

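The pin is level (red top 133.2 mm, so axis at 122.2 mm), its yaw matches, and it sits about 1 mm off laterally. In the scene crop the shaft is straight in the hand, pointing at the fork. I'll go down to hole height and re-measure.

```bash
python3 -m handwheel '[[0,0.0012,0.02,0,0,0,255],[0,0.0012,0.032,0,0,0,255],[-0.008,0.0012,0.032,0,0,0,255],[-0.012,0.0012,0.032,0,0,0,255],[-0.012,0.0012,0.032,0,0,0,255],[-0.012,0.0012,0.032,0,0,0,255]]'
cat > m.py <<'E'
from h import *
w=cap('wrist');P=pts(w);h=cv2.cvtColor(w['img'],cv2.COLOR_RGB2HSV);z=P[...,2]
s=sensors.state();o=s['tcp_pos'];print(o,s['wrist_force'],s['opening'])
m=((h[...,0]<6)|(h[...,0]>174))&(h[...,1]>170)&(h[...,2]>90)&(z>.085)&(z<.14)&(np.linalg.norm(P[...,:2]-o[:2],axis=-1)<.04)
k=np.array([.5543,.0647,.09]);R=np.array([[.9659,-.2588,0],[.2588,.9659,0],[0,0,1]])
Q=(P-k)@R.T
zt=np.median(z[m][z[m]>np.percentile(z[m],40)]);t=m&(abs(z-zt)<.003);q=Q[t]
f=np.polyfit(q[:,0],q[:,1],1);g=np.polyfit(q[:,0],q[:,2],1)
print('collar x',np.percentile(Q[m][:,0],2)+.036,'axis y at mid',np.median(q[:,1]),'yaw deg',np.degrees(f[0]),'axis z',zt-.011-.09,'pitch',np.degrees(g[0]))
E
python3 m.py
```

```text
t: 8.02
tcp_pos: [0.4729, 0.0862, 0.0751]
ee_rot: [0.411, 3.114, -0.0]
wrist_force: [-0.5, 1.3, 0.5]
opening: 0.0128
[0.47278503 0.0862461  0.07506892] [ 0.69869826 -0.50744755 -1.57673234] 0.013397238083641086
collar x -0.06470444518408333 axis y at mid -0.0010988635019633668 yaw deg 0.34342651924678097 axis z 0.0019043526474240985 pitch 0.781754746958563
```

```bash
python3 -m handwheel '[[0,0.001,0.0017,0,0,0,255],[-0.008,0.001,0.0017,0,0,0,255],[-0.014,0.001,0.0017,0,0,0,255],[-0.02,0.001,0.0017,0,0,0,255],[-0.025,0.001,0.0017,0,0,0,255],[-0.03,0.001,0.0017,0,0,0,255],[-0.03,0.001,0.0017,0,0,0,255]]' ; python3 m.py
```

```text
t: 8.95
tcp_pos: [0.5026, 0.0794, 0.0731]
ee_rot: [0.411, 3.114, -0.0]
wrist_force: [-0.9, 0.4, -1.1]
opening: 0.0132
[0.50210055 0.07940854 0.07306223] [ 0.24003593 -0.68520852 -0.81118704] 0.013007457318987186
collar x -0.034335736422525014 axis y at mid -8.135604802712546e-05 yaw deg 0.11726889233252688 axis z -9.300745734143467e-05 pitch 0.7368142305646028
```

No contact force and well aligned. Pushing home.

```bash
python3 -m handwheel '[[-0.006,0,0,0,0,0,255],[-0.012,0,0,0,0,0,255],[-0.018,0,0,0,0,0,255],[-0.024,0,0,0,0,0,255],[-0.029,0,0,0,0,0,255],[-0.032,0,0,0,0,0,255],[-0.034,0,0,0,0,0,255],[-0.0355,0,0,0,0,0,255],[-0.0355,0,0,0,0,0,255]]' ; python3 m.py
```

```text
t: 10.12
tcp_pos: [0.5353, 0.0704, 0.0729]
ee_rot: [-0.41, -3.113, 0.0]
wrist_force: [-2.4, 2.0, 0.1]
opening: 0.0135
[0.53528606 0.07040536 0.07287962] [-2.31951632  0.41148416 -0.10493081] 0.012984494246633846
collar x -0.0003249693629369804 axis y at mid -0.00022099411662909553 yaw deg 0.023005993412079602 axis z -0.0003796049995212075 pitch 0.7070380409416721
```

```bash
python3 -m handwheel '[[-0.001,0,0,0,0,0,255],[-0.002,0,0,0,0,0,255],[-0.002,0,0,0,0,0,255]]' ; python3 m.py
```

```text
t: 10.55
tcp_pos: [0.5353, 0.0703, 0.0726]
ee_rot: [-0.41, -3.109, 0.0]
wrist_force: [-6.8, 3.4, 2.9]
opening: 0.0134
[0.53527231 0.07033651 0.07263336] [-6.59544833  2.52852095  3.54968486] 0.013222530472060854
collar x -0.0003118426046709727 axis y at mid -0.0003191412126016606 yaw deg 0.19064952010308628 axis z -0.0006204797631386011 pitch 0.553912341104265
```

Seated: the force rises and there is no more travel. Release and lift.

```bash
python3 -m handwheel '[[0.002,0,0,0,0,0,255],[0.002,0,0,0,0,0,130],[0.002,0,0,0,0,0,130],[0.002,0,0,0,0,0,130],[0.002,0,0,0,0,0,130],[0.002,0,-0.03,0,0,0,130],[0.003,0,-0.08,0,0,0,130],[0.04,0,-0.13,0,0,0,130],[0.06,0,-0.15,0,0,0,130],[0.06,0,-0.15,0,0,0,130],[0.06,0,-0.15,0,0,0,130]]'
python3 - <<'E'
from h import *
w=cap('wrist','z.png');P=pts(w);h=cv2.cvtColor(w['img'],cv2.COLOR_RGB2HSV);z=P[...,2]
k=np.array([.5543,.0647,.09]);R=np.array([[.9659,-.2588,0],[.2588,.9659,0],[0,0,1]]);Q=(P-k)@R.T
m=((h[...,0]<6)|(h[...,0]>174))&(h[...,1]>170)&(h[...,2]>90)&(np.linalg.norm(Q,axis=-1)<.06)
q=Q[m&(z>.094)];print(m.sum(),'x',q[:,0].min()+.036,q[:,0].max()+.003,'y',np.median(q[:,1]),'slope',np.polyfit(q[:,0],q[:,1],1)[0],np.polyfit(q[:,0],q[:,2],1)[0],'z',np.median(q[:,2])-.011)
m=(h[...,0]>22)&(h[...,0]<34)&(h[...,1]>150)&(abs(z-.106)<.03)&(np.linalg.norm(P[...,:2]-[.558,.02],axis=-1)<.03);print('pad',m.sum(),np.median(P[m],0) if m.any() else '')
A=cap('scene','s2.png')['img'][130:260,150:340];cv2.imwrite('pics/z2.png',np.vstack([w['img'][:,:,::-1][120:],cv2.resize(A,(512,330))[:,:,::-1]]))
E
```

```text
t: 11.98
tcp_pos: [0.4806, 0.0852, 0.2226]
ee_rot: [0.41, 3.115, -0.0]
wrist_force: [0.3, -0.1, 0.0]
opening: 0.0415
518 x -0.000596602866115542 -0.0020217827183474394 y -0.0008800559888373327 slope -0.014892955123120406 0.029293805327286777 z -0.0015429567293535791
pad 324 [0.56035027 0.02629407 0.10620714]
```

View pics/z2.png

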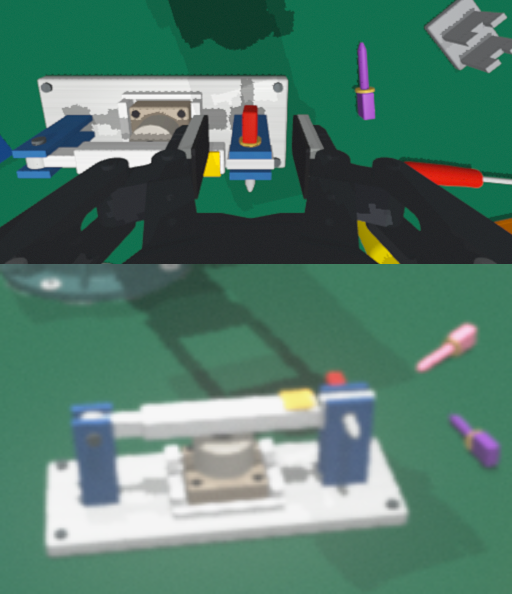

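The pin runs through both cheeks: the tip protrudes on the far side at (250,185) in the wrist view, the collar is against the near cheek, and the bar is level in the fork. All offsets are within tolerance.

```bash
python3 -c "
from station import order;print(order.hand_in())"
```

```text
the job is handed in; nothing more can be done
None
```

The bar is down in the fork, the red-gripped pin is pushed home through fork and bar, and the job is handed in at about 12 s. `order.hand_in()` reports no verdict.

- **Bar:** I pushed it down along its arc with the shut fingers. The pad top measured 106.2 mm before and after the pin went in, against 106 mm for fully down.
- **Pin seating:** The pin went in with almost no force. The collar stopped at the near cheek, where the push rose to about 7 N with no further travel.
- **Pin after release:** The collar was 0.6–2.0 mm short of the cheek (the two estimates differ), with the pin 0.9 mm off in y and 1.5 mm low. It was tilted about 0.03 rad, and the tip was visible beyond the far cheek.
- **Other checks:** The gripper was clear, with the wrist force back near zero. The machined part looked undisturbed in its nest, but I only saw that in the pictures. The bystanders I never approached, and I did not re-measure them.

No check failed.

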